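# Hold a jam jar in the trigger clamp

## Robot

A 6-joint arm with a two-finger parallel gripper is mounted at the origin on a cart in front of the work surface, level with it; the furniture and walls round the work are solid. World frame = base frame: x ahead of the robot, y to its left, z up, the work surface at z = 0. Lengths are in m, angles in degrees, forces in N, time in s.
With the tool pointing down it reaches from about 0.3 to 0.75 m from the base axis. Payload 8.5 kg.
Tool frame: the origin (TCP) lies on the centre line of the jaws, within the pads' length; the fingertips stand 11 mm ahead of it and the grasp point (between the pads) lies 8 mm behind it; z points along the fingers, y is the line along which they close (so a half turn about z gives the same grasp; the last joint's range is limited). The gripper opens to 85 mm and grips with 20 to 120 N. Pads are 22 mm wide; open, the fingers measure 114 mm over their backs; the gripper's body (76 mm by 85 mm) begins 54 mm behind the grasp point. The pads swing forward as they close: fully open they stand 13 mm farther back than shut.
Start: joints at [-83.039, 21.807, 74.336, -0, 83.858, -12.336], TCP at [0.182, -0.519, 0.242] pointing down, gripper open.
Joint ranges: [-178.18, 178.18], [-50.72, 133.34], [12.68, 142.11], [-81.47, 261.47], [9.98, 163.14], [-165.26, 165.26]. Speed limits (degrees/s): [136.94, 136.94, 180, 180, 180, 180].

## Interface

Orientations are given as a 3x3 rotation matrix whose columns are the frame's x, y, z axes.
In Python, from rig import env, cams, close_job gives the robot as it stands (env), with the cameras (cams) and the job as plain functions.
- The arm moves only by the shell command python3 nudge.py 'ROWS' [FORCE]. ROWS is 1 to 10 rows, one to a line, with the numbers parted by spaces; each row has 5 numbers: dx, dy, dz in shares of the most that a row can go, 1 being 50 mm, then a turn about the tool's z in shares of 90 degrees (1.0 is 90 degrees), then the finger opening in m; each row shifts and turns the commanded pose from where the row before left it, along the tool's axes as they then stand; what a row does not reach is not made up. A row lasts 1/10 s, in which the tool goes at most 0.05 m and 8.59 degrees, less where a joint would pass 70% of its speed; a pose out of reach is approached as far as the arm can. The fingers move at their own pace and stop on an object; FORCE is the grip in N (left out, the last holds). Time passes only in rows, so rows that do not move let the fingers close. It prints the time, the measured TCP pose, the force, the opening and the grip force at its end. Shift and turn numbers lie between -1 and 1, and a call with a number outside is refused. Input that does not fit is refused with a message, and nothing moves.
- env.observe(): the state, without advancing time (a new reading comes with each control period).
- cams.get_image(name): name is "scene" or "top" or "wrist"; returns a dict with "pixels" (400x640x3 uint8, red, green, blue), "K" (3x3 intrinsics, pixels), "extrinsics" (4x4, takes a point from world to camera coordinates). Camera axes: x right, y down, z forward; pixel columns grow to the right and rows downward; lengths in m; the calibration is good to about 2 mm. A picture is of the moment at which its call begins. There is no depth.
- close_job(): hands the job in; it is judged then, once.
The state is a dict: "time_s": time; "q": joint angles; "qvel": joint speeds; "joint_efforts": joint torques, N m; "position": TCP position; "tool_rot": TCP orientation; "ft_force": force on the tool from outside, world axes, zero at the start; "wrist_torque": the same for the moment, N m; "grip_width": finger opening in m; "gripper_force": force on a finger pad.
Only numpy, scipy, OpenCV 4.12 (cv2) and the standard library are available. Lean on these libraries where they do the work, as an engineer would, in place of code of your own. Each camera call takes 0.05 s, during which the arm holds its last target. There are 200 camera calls.

## Task

I want to twist the stuck lid off the jam jar, so clamp the jar for me: stand it upright on the clamp's board, slid fully home into the V-shaped fixed jaw, and let go of it. Then pump the clamp's two squeeze grips until the spring pad of the moving jaw meets the jar and is pressed in about halfway, and finish still squeezing the grips so that it stays so. Never press the pad right in to its stop (the glass would crack), do not push the moving jaw along by hand, and leave the other things where they are.

Things in the scene. Friction and masses are not known exactly. Their poses are not given: they have to be found in the camera images.
- jar: the jam jar: a glass jar with a round screw lid, 62 mm across at the widest and 86 mm tall, about 0.36 kg (may vary by a third), standing upright on the worktop at the start. Origin: centre of its underside, z up. It can be gripped round its sides from above. It starts left of the clamp, in one of two spots; the soup tin stands in the other
- clamp: trigger clamp on a thin mat: wooden board 275 x 85 x 12 mm with a V-shaped steel jaw at its +x end (top 57 mm above the worktop), a moving jaw in the middle (61 mm) and at its -x end a steel housing (63 mm) with two upright black squeeze grips (123 mm). It can give 8 mm along x if pushed with over 8 N. Origin under the board's middle, 3 mm up; +x from grips to V jaw (roughly world +y), z up
- seat (a point): point on the board's top (15 mm above the worktop) where the centre of the jar's underside lies when fully home in the V; axes as the clamp's. The V opens towards -x: pushed along +x, the jar stops there by itself, centred. The V's pads end 30 mm either side of the axis and 18 mm short of the jar's axis in x, so fingers can hold the jar across y
- grips (a point): middle between the two squeeze grips, 95 mm above the worktop, where to squeeze; axes as the clamp's. At rest 68 mm over both grips' outer faces along x; each is 16 mm thick, 26 mm wide in y, free from 63 to 123 mm height. Each moves 12 mm inwards (44 mm over both at the stop); a weak spring returns them. The clamp gives, so it centres between the fingers
- grip_rear: the squeeze grip farther from the jar (origin: the clamp's origin, moving with the grip)
- grip_front: the squeeze grip nearer the jar (origin as grip_rear, moving with the grip)
- drive (a joint): travel of the ratchet pawl, m: 0 with the grips at rest, 0.024 fully squeezed (the sum of both grips' travel). On the squeeze the pawl takes the moving jaw along, after up to 8 mm (one tooth) of lost motion; on the return it slips over the teeth and the jaw stays
- jaw: the moving jaw, a steel block 50 mm wide, 44 mm high (top 61 mm above the worktop), with its spring pad in front of it (origin: the clamp's origin, moving with the jaw)
- jaw_travel (a joint): travel of the moving jaw towards the V, m. The pad's face is (0.065 - value) m from the seated jar, meeting it at about 0.065. Starts between 0.005 and 0.035, so it needs two to five squeezes. Moves stiffly (about 3 N) and, with the grips let go, holds no more than that
- pad (a joint): how far the moving jaw's spring pad is pressed in, m: 0 free, 0.014 at its stop, 1.2 N per mm. With the pad on the jar, each mm that the grips come together (both summed) presses it 1 mm further; the squeeze on each grip is then the pad's force plus 3 to 6 N (about 13 N when half pressed)
- soup_tin: bystander: soup tin, 57 mm across, 72 mm tall; origin centre of underside
- shaker: bystander: chrome waisted shaker, 38 x 62 mm; origin centre of underside
- glass_shaker: bystander: glass shaker, 44 x 90 mm; origin centre of underside
- spice_tin: bystander: flat spice tin, 35 x 61 x 88 mm; origin centre of underside
- lemon: bystander: lemon, 78 x 55 x 56 mm; origin centre of underside
- teaspoon: bystander: teaspoon, 135 mm long, lying at the front edge; origin centre of underside
- pepper_mill: bystander: wooden pepper mill, 58 x 150 mm, at the back under the wall cabinet, whose underside hangs 0.42 m above the worktop from about 0.62 m ahead of the robot on (keep wrist and forearm clear of it); origin centre of underside

How it is judged:
By the outcome, as a careful person would: the job done as asked, in the order asked, and still so for the second after the job is handed in, while the arm keeps its last pose, push and grip.
It also fails if it takes over 64 s, if anything falls off the work surface, if the arm or the gripper's body presses on something with over 40 N, if the wrist force passes 120 N, or if a joint passes its speed limit or range.

## Working session

There is one attempt and no reset: what is moved stays moved. The work goes in short steps, Python scripts to look and compute and a shell command to move; the robot and the scene stay as the last step left them, time stands still between calls to the robot, and variables do not carry over. Pictures are saved under pics/ and viewed, at most 10 in all, crops included, and the job is handed in when it is done.

```bash
ls; mkdir -p pics; python3 - <<'E'
from rig import env, cams, close_job
import cv2,numpy as np
for n in("scene","top"):
    r=cams.get_image(n); cv2.imwrite(f"pics/{n}0.png",r["pixels"][:,:,::-1]); print(n,r["K"].tolist(),np.round(r["extrinsics"],4).tolist())
s=env.observe(); print(s["position"],np.round(s["tool_rot"],3).tolist(),s["grip_width"],s["time_s"])
E
```

```text
nudge.py
pics
rig.py
scene [[370.5666082948417, 0.0, 317.35464423690104], [0.0, 370.5666082948417, 189.58045175500004], [0.0, 0.0, 1.0]] [[0.031, -0.9993, 0.0226, 0.0935], [-0.6176, -0.0369, -0.7856, 0.4134], [0.7859, 0.0104, -0.6183, 0.4825], [0.0, 0.0, 0.0, 1.0]]
top [[416.7228700847186, 0.0, 313.93294628097175], [0.0, 416.7228700847186, 200.65358367760285], [0.0, 0.0, 1.0]] [[-0.0118, -0.9999, -0.0024, 0.1206], [-0.9872, 0.012, -0.1588, 0.5558], [0.1588, 0.0005, -0.9873, 0.8452], [0.0, 0.0, 0.0, 1.0]]
[ 0.18172598 -0.51884828  0.24180255] [[0.944, 0.33, -0.0], [0.33, -0.944, 0.001], [0.0, -0.001, -1.0]] 0.08535396337482788 0.1
```

View pics/scene0.png

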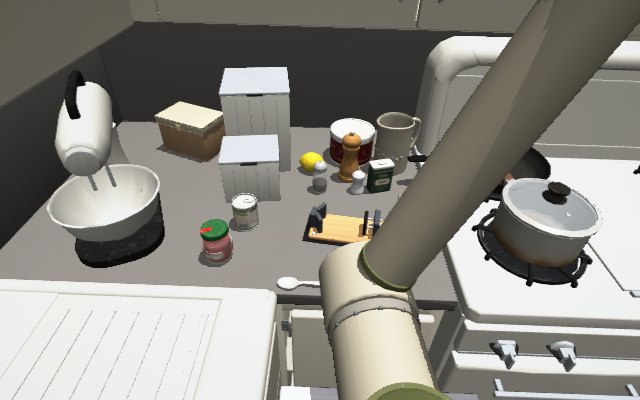

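View pics/top0.png

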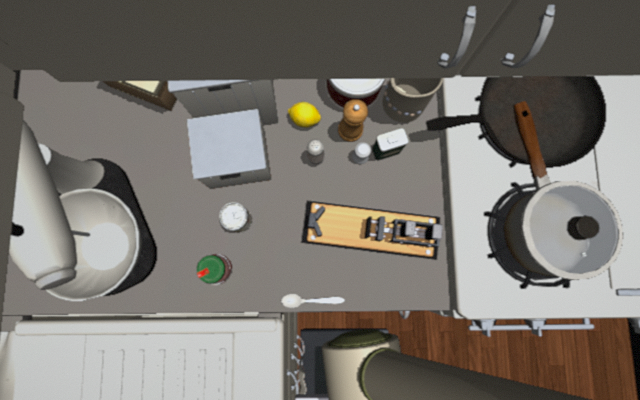

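The jar (green lid) is at about (212,268) in top and (216,230) in scene, and the soup tin is at (233,216) in top. The clamp spans (305–440, 202–258) in top, with the V at its left end (317,220) and the grips at about (420,232).

```bash
cat > h.py <<'E'
import cv2,numpy as np
from rig import env, cams, close_job
def ray(r,uv):
    E=np.array(r["extrinsics"]);R=E[:3,:3];c=-R.T@E[:3,3]
    d=R.T@np.linalg.inv(r["K"])@np.array([uv[0],uv[1],1.]);return c,d/np.linalg.norm(d)
def plane(r,uv,z):
    c,d=ray(r,uv);return c+d*(z-c[2])/d[2]
def tri(a,ua,b,ub):
    c1,d1=ray(a,ua);c2,d2=ray(b,ub)
    s=np.linalg.lstsq(np.c_[d1,-d2],c2-c1,rcond=None)[0]
    p,q=c1+s[0]*d1,c2+s[1]*d2;return (p+q)/2,np.linalg.norm(p-q)
def biggest(m):
    cs=cv2.findContours(m.astype(np.uint8),cv2.RETR_EXTERNAL,cv2.CHAIN_APPROX_NONE)[0];return max(cs,key=cv2.contourArea)
def hsv(r): return cv2.cvtColor(r["pixels"],cv2.COLOR_RGB2HSV)
E
python3 - <<'E'
from h import *
t=cams.get_image("top");s=cams.get_image("scene")
e={}
for n,r in(("t",t),("s",s)):
    h=hsv(r);m=cv2.inRange(h,(45,90,30),(85,255,255))
    m[:, 320:]=0
    c=biggest(cv2.morphologyEx(m,cv2.MORPH_CLOSE,np.ones((9,9))));e[n]=cv2.fitEllipse(cv2.convexHull(c));print(n,e[n],cv2.boundingRect(c))
print("lid",tri(t,e["t"][0],s,e["s"][0]), plane(t,e["t"][0],.084))
h=hsv(t);m=cv2.inRange(h,(8,90,90),(25,255,255));m[:195]=0;m[265:]=0;m[:,:300]=0;m[:,445:]=0
m=cv2.morphologyEx(m,cv2.MORPH_OPEN,np.ones((2,2)))
p=cv2.findNonZero(m);rc=cv2.minAreaRect(p);b=cv2.boxPoints(rc);print(rc)
w=np.array([plane(t,x,.015) for x in b]);print(w.round(4),w.mean(0))
for n,r,(x,y,a,bb) in(("t",t,(295,190,160,80)),("s",s,(290,190,100,70))):
    cv2.imwrite(f"pics/clamp_{n}.png",cv2.resize(r["pixels"][y:y+bb,x:x+a,::-1],None,fx=5,fy=5,interpolation=cv2.INTER_CUBIC))
E
```

```text
t ((210.57708740234375, 268.78643798828125), (26.77373504638672, 27.955568313598633), 47.69598388671875) (197, 255, 28, 28)
s ((213.70574951171875, 229.86036682128906), (21.628826141357422, 28.186019897460938), 74.01091003417969) (201, 219, 27, 22)
lid (array([0.41616137, 0.32234439, 0.07813439]), np.float64(0.00020292091215880746)) [0.41614418 0.32099707 0.084     ]
((372.9154052734375, 230.17694091796875), (127.3836669921875, 39.815147399902344), 7.125016689300537)
[[ 0.4711  0.1295  0.015 ]
 [ 0.5578  0.1178  0.015 ]
 [ 0.5194 -0.1586  0.015 ]
 [ 0.4338 -0.1429  0.015 ]] [ 0.49553656 -0.01353664  0.015     ]
```

View pics/clamp_t.png

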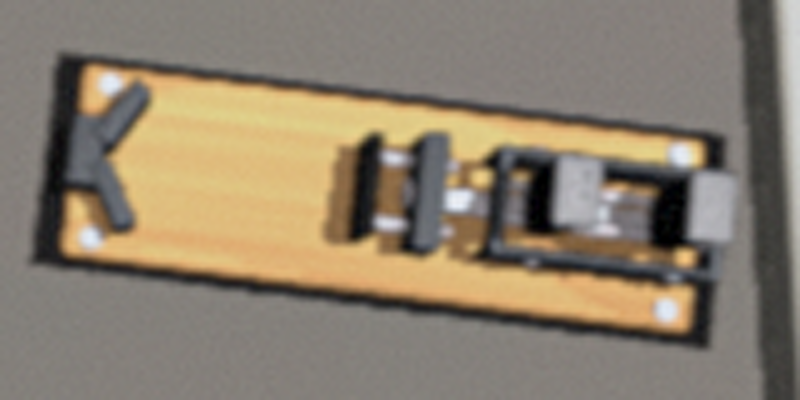

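The manual's scale: shifts go in shares of 50 mm and turns go in shares of 90 degrees. Converting my numbers, 0.035 m is 0.7, -0.032 m is -0.64.

```bash
python3 nudge.py '0.7 -0.64 -0.1 0 0.085
0.7 -0.64 -0.1 0 0.085
0.7 -0.64 -0.1 0 0.085
0.7 -0.64 -0.1 0 0.085
0.7 -0.64 -0.1 0 0.085
0.7 -0.64 -0.1 0 0.085
0.7 -0.64 -0.1 0 0.085
0.7 -0.64 -0.1 0 0.085
0.7 -0.64 -0.1 0 0.085
0.7 -0.64 -0.1 0 0.085'
python3 nudge.py '0 0 0 -0.0889 0.085
0 0 0 -0.0889 0.085
0 0 0 -0.0889 0.085
0 0 0 -0.0889 0.085
0 0 0 -0.0889 0.085
0 0 0 -0.0889 0.085
0 0 0 -0.0889 0.085
0 0 0 -0.0756 0.085
0 0 0 0 0.085'
python3 - <<'E'
from h import *
r=cams.get_image("wrist");cv2.imwrite("pics/w1.png",r["pixels"][:,:,::-1]);print(r["K"][0],np.round(r["extrinsics"],3).tolist())
s=cams.get_image("scene");cv2.imwrite("pics/s1.png",s["pixels"][:,:,::-1])
o=env.observe();print(o["position"],np.round(o["tool_rot"],3).tolist())
E
```

```text
time_s: 1.2
position: [0.4068, -0.0995, 0.2926]
tool_rot: [[0.944, 0.33, 0.0], [0.33, -0.944, -0.0], [0.0, 0.0, -1.0]]
ft_force: [0.7, -1.2, 0.3]
grip_width: 0.0851
gripper_force: 0.0
time_s: 2.1
position: [0.4063, -0.1013, 0.2922]
tool_rot: [[0.136, 0.991, -0.0], [0.991, -0.136, 0.0], [0.0, -0.0, -1.0]]
ft_force: [0.5, -0.6, -0.3]
grip_width: 0.085
gripper_force: 0.0
[287.46519009   0.         321.9322947 ] [[0.991, -0.136, -0.001, -0.417], [-0.129, -0.939, 0.318, -0.099], [-0.044, -0.315, -0.948, 0.414], [0.0, 0.0, 0.0, 1.0]]
[ 0.40627714 -0.1013776   0.29227885] [[0.141, 0.99, -0.0], [0.99, -0.141, 0.0], [0.0, -0.0, -1.0]]
```

View pics/w1.png

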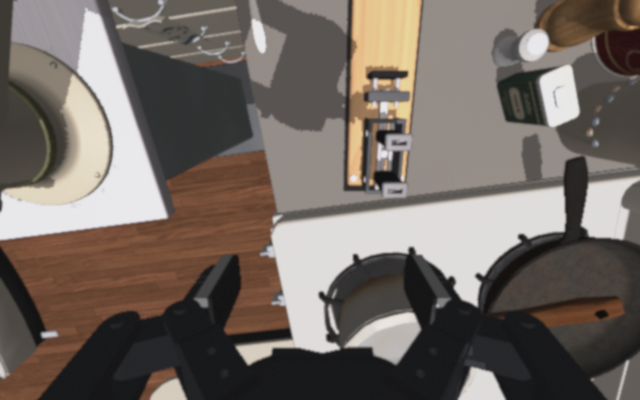

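The wrist view shows the two grip tops at about (397,142) and (396,190), the moving jaw at (387,75–97), and the board going up out of the picture.

```bash
cat > a.py <<'E'
from h import *
t=cams.get_image("top");w=cams.get_image("wrist");s=cams.get_image("scene")
gf=tri(t,(410.6,227.6),w,(398,142));gr=tri(t,(437.4,231.2),w,(396,190));print("gf",gf,"gr",gr)
C=np.array([.4955,-.0135]);X=np.array([.137,.9906]);Y=np.array([-X[1],X[0]])
loc=lambda p:np.round([(p[:2]-C)@X,(p[:2]-C)@Y,p[2]],4)
print(loc(gf[0]),loc(gr[0]))
for uv in((150,97),(132,220)): print("Vtip",loc(plane(t,(295+uv[0]/5,190+uv[1]/5),.057)))
for uv in((365,138),(352,238)): print("padface",loc(plane(t,(295+uv[0]/5,190+uv[1]/5),.055)))
cv2.imwrite("pics/s1c.png",cv2.resize(s["pixels"][190:260,290:420,::-1],None,fx=6,fy=6,interpolation=cv2.INTER_CUBIC))
E
python3 a.py
```

```text
gf (array([ 0.48816265, -0.06740247,  0.13674913]), np.float64(0.0017768533875063012)) gr (array([ 0.48083174, -0.11469898,  0.14458478]), np.float64(0.002885516565199598))
[-5.440e-02 -1.000e-04  1.367e-01] [-0.1023  0.0007  0.1446]
Vtip [ 0.109  -0.0261  0.057 ]
Vtip [0.1102 0.026  0.057 ]
padface [ 0.0175 -0.0205  0.055 ]
padface [0.0185 0.0219 0.055 ]
```

View pics/s1c.png

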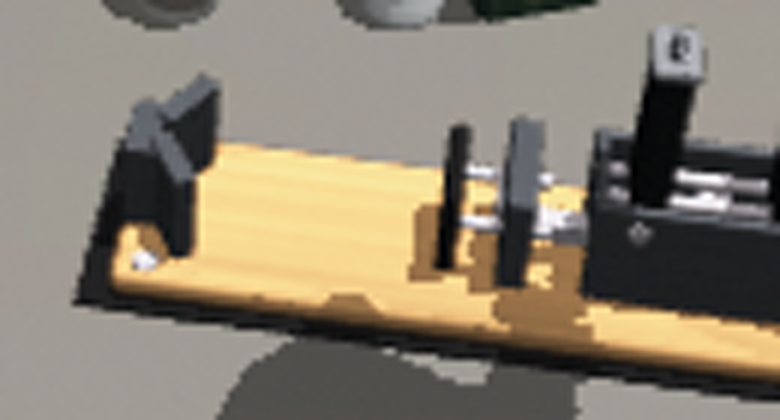

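The scene view shows the V tips at crop (215,85) and (185,175), and the spring pad ahead of the moving jaw at (455,195), with open board between. Next I move over the jar.

Scaled: 0.042 m is 0.84, 0.01 m is 0.2.

```bash
python3 nudge.py '0.84 -0.1 0.2 0 0.085
0.84 -0.1 0.2 0 0.085
0.84 -0.1 0.2 0 0.085
0.84 -0.1 0.2 0 0.085
0.84 -0.1 0.2 0 0.085
0.84 -0.1 0.2 0 0.085
0.84 -0.1 0.2 0 0.085
0.84 -0.1 0.2 0 0.085
0.84 -0.08 0.2 0 0.085
0.84 -0.08 0.2 0 0.085'
python3 nudge.py '0 0 0 0 0.085
0 0 0 0 0.085'
python3 - <<'E'
from h import *
w=cams.get_image("wrist");cv2.imwrite("pics/w2.png",w["pixels"][:,:,::-1]);s=cams.get_image("scene")
m=cv2.inRange(hsv(w),(45,90,30),(85,255,255));
c=biggest(cv2.morphologyEx(m,cv2.MORPH_CLOSE,np.ones((9,9))));e=cv2.fitEllipse(cv2.convexHull(c));print(e)
print(plane(w,e[0],.083))
o=env.observe();print(o["position"])
E
```

```text
time_s: 3.35
position: [0.4163, 0.3231, 0.1919]
tool_rot: [[0.139, 0.99, 0.0], [0.99, -0.139, 0.0], [0.0, 0.0, -1.0]]
ft_force: [0.5, -0.4, 0.9]
grip_width: 0.0849
gripper_force: 0.0
time_s: 3.55
position: [0.4162, 0.3216, 0.1919]
tool_rot: [[0.137, 0.991, -0.001], [0.991, -0.137, -0.001], [-0.001, -0.001, -1.0]]
ft_force: [0.4, -1.0, -0.1]
grip_width: 0.0849
gripper_force: 0.0
((323.0133972167969, 197.35183715820312), (58.439735412597656, 59.49100875854492), 85.5546875)
[0.41831151 0.3248728  0.083     ]
[0.41666329 0.32046678 0.19258786]
```

View pics/w2.png

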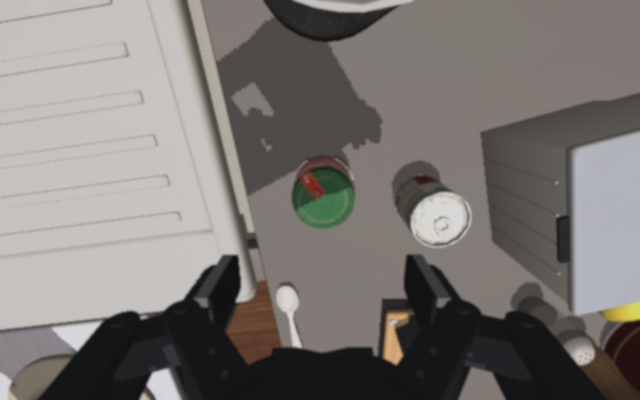

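The jar lid is at (323,197), centred between the fingers, and the tin at (440,218) stays clear of them. Descend and grip.

Scaled: 0.035 m is 0.7, 0.03 m is 0.6.

```bash
python3 nudge.py '0.04 0 0.7 0 0.085
0 0 0.7 0 0.085
0 0 0.7 0 0.085
0 0 0.6 0 0.085
0 0 0.34 0 0.085
0 0 0 0 0.085
0 0 0 0 0.05
0 0 0 0 0.05
0 0 0 0 0.05
0 0 0 0 0.05' 40
python3 nudge.py '0 0 0 0 0.05
0 0 0 0 0.05
0 0 0 0 0.05' 40
```

```text
time_s: 4.65
position: [0.4174, 0.3232, 0.0422]
tool_rot: [[0.138, 0.99, 0.003], [0.99, -0.138, 0.001], [0.001, 0.002, -1.0]]
ft_force: [-0.8, -2.3, 7.0]
grip_width: 0.0577
gripper_force: 42.0
time_s: 4.95
position: [0.4175, 0.3232, 0.0423]
tool_rot: [[0.138, 0.99, 0.003], [0.99, -0.138, 0.001], [0.001, 0.003, -1.0]]
ft_force: [-2.4, -2.7, 6.9]
grip_width: 0.0582
gripper_force: 42.0
```

Scaled: -0.03 m is -0.6, -0.025 m is -0.5.

```bash
python3 nudge.py '0 0 -0.3 0 0.05
0 0 -0.6 0 0.05
0 0 -0.6 0 0.05
0 0 -0.5 0 0.05' 
python3 nudge.py '-0.5 0.248 0 0 0.05
-0.7 0.35 0 0 0.05
-0.7 0.35 0 0 0.05
-0.7 0.35 0 0 0.05
-0.7 0.35 0 0 0.05
-0.7 0.35 0 0 0.05
-0.5 0.248 0 0 0.05
-0.4 0.2 0 0 0.05
0 0 0 0 0.05
0 0 0 0 0.05'
python3 - <<'E'
from h import *
o=env.observe();print(o["position"],o["ft_force"])
C=np.array([.4955,-.0135]);X=np.array([.137,.9906]);Y=np.array([-X[1],X[0]])
d=o["position"][:2]-C;print(d@X,d@Y)
t=cams.get_image("top");s=cams.get_image("scene")
print([tri(t,cv2.fitEllipse(cv2.convexHull(biggest(cv2.morphologyEx(cv2.inRange(hsv(t),(45,90,30),(85,255,255)),cv2.MORPH_CLOSE,np.ones((9,9))))))[0],s,(0,0))[1]])
cv2.imwrite("pics/tri.png",np.vstack([cv2.resize(t["pixels"][180:270,290:450,::-1],None,fx=4,fy=4),cv2.resize(s["pixels"][175:265,270:430,::-1],None,fx=4,fy=4)])[:600+120][::1])
im=cv2.imread("pics/tri.png");cv2.imwrite("pics/tri.png",cv2.resize(im,(533,600)))
E
```

```text
time_s: 5.35
position: [0.4168, 0.3231, 0.1427]
tool_rot: [[0.138, 0.99, 0.002], [0.99, -0.138, 0.001], [0.001, 0.002, -1.0]]
ft_force: [-0.7, -0.3, -3.2]
grip_width: 0.0581
gripper_force: 44.7
time_s: 6.35
position: [0.5041, 0.0635, 0.1408]
tool_rot: [[0.139, 0.99, 0.0], [0.99, -0.139, 0.0], [0.0, 0.0, -1.0]]
ft_force: [-0.3, -0.1, -4.0]
grip_width: 0.0577
gripper_force: 44.7
[0.50407064 0.06353715 0.14084426] [-0.32826    -0.08043701 -4.00969529]
0.07748717658030432 0.0020640125518232577Traceback (most recent call last):
  File "<stdin>", line 6, in <module>
  File "h.py", line 13, in biggest
    cs=cv2.findContours(m.astype(np.uint8),cv2.RETR_EXTERNAL,cv2.CHAIN_APPROX_NONE)[0];return max(cs,key=cv2.contourArea)
                                                                                              ~~~^^^^^^^^^^^^^^^^^^^^^^^^
ValueError: max() iterable argument is empty
```

Scaled: 0.03 m is 0.6, 0.002 m is 0.04.

```bash
python3 nudge.py '0 0.04 0.4 0 0.05
0 0 0.6 0 0.05
0 0 0.4 0 0.05
0 0 0.14 0 0.05
0 0 0.06 0 0.05
0 0 0 0 0.05'; python3 nudge.py '0 0 0.04 0 0.05
0 0 0 0 0.05' |egrep 'pos|ft';python3 nudge.py '0 0 0.04 0 0.05
0 0 0 0 0.05' |egrep 'pos|ft'
```

```text
time_s: 7.05
position: [0.5065, 0.0638, 0.0609]
tool_rot: [[0.137, 0.991, 0.001], [0.991, -0.137, -0.0], [0.0, 0.001, -1.0]]
ft_force: [0.8, -0.6, -3.9]
grip_width: 0.058
gripper_force: 44.7
position: [0.5065, 0.0635, 0.0589]
ft_force: [-0.3, 0.2, -3.8]
position: [0.5066, 0.0634, 0.0573]
ft_force: [-2.5, -1.5, 4.8]
```

```bash
python3 - <<'E'
from h import *
t=cams.get_image("top");s=cams.get_image("scene")
a=cv2.resize(t["pixels"][190:265,290:450,::-1],None,fx=4,fy=4,interpolation=2);b=cv2.resize(s["pixels"][180:255,270:430,::-1],None,fx=4,fy=4,interpolation=2)
cv2.imwrite("pics/tri.png",np.vstack([a,b]))
E
```

```text
(no output)
```

View pics/tri.png

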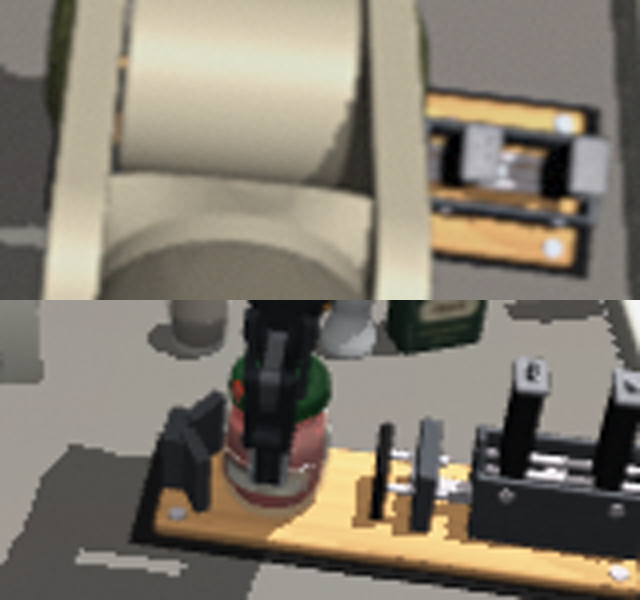

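The picture shows the jar upright on the board at (275,440), a little short of the V at (195,440) and clear of the pad at (383,470). Now I slide it home gently.

Scaled: 0.003 m is 0.06, -0.001 m is -0.02.

```bash
python3 nudge.py '0 0 -0.02 0 0.05
0.06 0 0 0 0.05
0.06 0 0 0 0.05
0.04 0 0 0 0.05
0 0 0 0 0.05' |egrep 'pos|ft';for i in 1; do python3 nudge.py '0.04 0 0 0 0.05
0 0 0 0 0.05' |egrep 'pos|ft';python3 nudge.py '0.04 0 0 0 0.05
0 0 0 0 0.05' |egrep 'pos|ft'; done
```

```text
position: [0.5074, 0.0714, 0.0575]
ft_force: [-2.0, -2.2, 1.6]
position: [0.5077, 0.0735, 0.0574]
ft_force: [-1.6, -2.2, 2.9]
position: [0.5079, 0.0754, 0.0573]
ft_force: [-0.7, -2.4, 3.6]
```

Scaled: 0.001 m is 0.02.

```bash
python3 nudge.py '0.02 0 0 0 0.05
0 0 0 0 0.05' |egrep 'pos|ft';python3 nudge.py '0.02 0 0 0 0.05
0 0 0 0 0.05' |egrep 'pos|ft';python3 nudge.py '0.02 0 0 0 0.05
0 0 0 0 0.05' |egrep 'pos|ft'
```

```text
position: [0.5081, 0.0761, 0.0576]
ft_force: [-2.6, -5.3, 4.3]
position: [0.5081, 0.0767, 0.0577]
ft_force: [-4.3, -6.8, 6.7]
position: [0.5083, 0.0777, 0.0578]
ft_force: [-3.1, -7.8, 8.1]
```

Scaled: -0.001 m is -0.02.

```bash
python3 nudge.py '0 0 -0.02 0 0.05
0 0 0 0 0.05
0 0 0 0 0.085
0 0 0 0 0.085
0 0 0 0 0.085
0 0 0 0 0.085'
python3 - <<'E'
from h import *
t=cams.get_image("top");s=cams.get_image("scene")
cv2.imwrite("pics/rel.png",cv2.resize(s["pixels"][170:260,280:420,::-1],None,fx=5,fy=5,interpolation=2))
E
```

```text
time_s: 9.65
position: [0.5084, 0.0784, 0.0584]
tool_rot: [[0.137, 0.991, 0.0], [0.991, -0.137, 0.0], [0.0, 0.0, -1.0]]
ft_force: [0.4, -0.1, -0.8]
grip_width: 0.085
gripper_force: 0.0
```

View pics/rel.png

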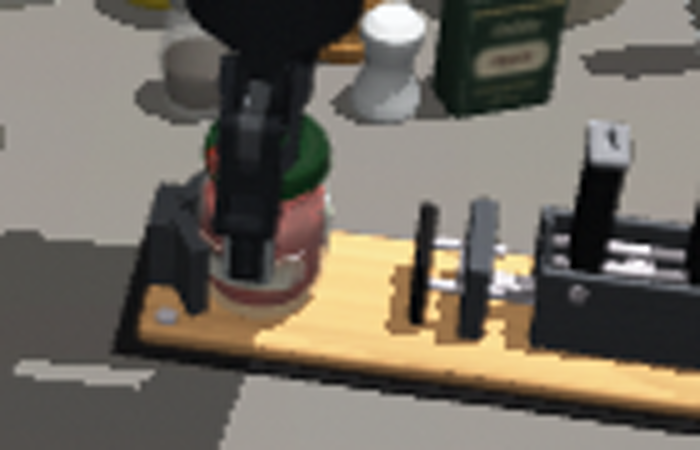

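The jar stands upright against the V at (265,260), and the fingers are open. Lift off and go above the grips.

Scaled: -0.045 m is -0.9, -0.04 m is -0.8, 8.5 degrees / 90 = 0.0944.

```bash
python3 nudge.py '0 0 -0.3 0 0.085
0 0 -0.6 0 0.085
0 0 -0.8 0 0.085
0 0 -0.8 0 0.085
-0.6 0 -0.4 0 0.085
-0.9 0 0 0 0.085
-0.9 0 0 0 0.085
-0.6 0 0 0 0.085
-0.4 0 0 0 0.085
0 0 0 0.0944 0.085' |egrep pos
python3 nudge.py '0 0 0 0.0944 0.085
0 0 0 0.0944 0.085
0 0 0 0.0944 0.085
0 0 0 0.0944 0.085
0 0 0 0.0944 0.085
0 0 0 0.0944 0.085
0 0 0 0.0944 0.085
0 0 0 0.0944 0.085
0 0 0 0.0944 0.085
0 0 0 0.0556 0.085' |egrep 'pos|rot'
python3 - <<'E'
from h import *
w=cams.get_image("wrist");s=cams.get_image("scene")
a=w["pixels"][:,:,::-1];cv2.imwrite("pics/w3.png",a)
b=s["pixels"][170:260,280:440,::-1]
cv2.imwrite("pics/w3.png",np.vstack([cv2.resize(a,(560,350)),cv2.resize(b,(440,247)) if 0 else cv2.copyMakeBorder(cv2.resize(b,(440,247)),0,0,0,120,0)]))
o=env.observe();print(o["position"],o["q"])
E
```

```text
position: [0.4847, -0.0924, 0.2033]
position: [0.4849, -0.09, 0.2033]
tool_rot: [[0.99, -0.143, 0.0], [-0.143, -0.99, 0.0], [-0.0, -0.0, -1.0]]
[ 0.48488913 -0.09003281  0.20335346] [-2.43049613e+01  1.81193703e+01  8.69592168e+01  5.80418678e-03
  7.49202194e+01  7.36342997e+01]
```

View pics/w3.png

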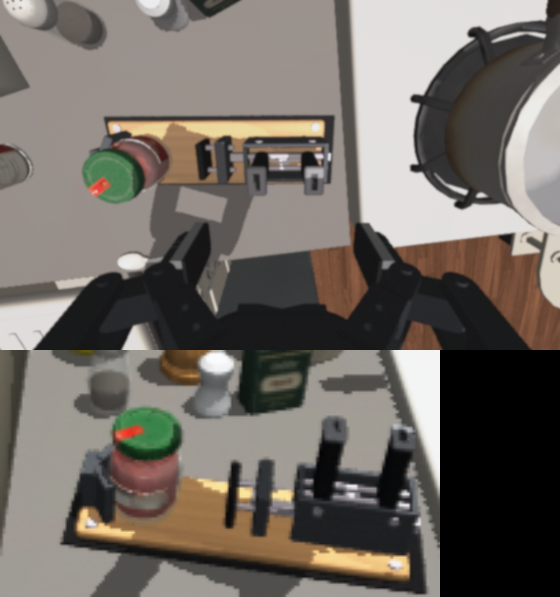

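Jar upright and home (lid at (115,175) in the wrist view); the grip tops are at (256,184) and (314,184) in the wrist view and (333,428) and (402,432) in the scene crop.

```bash
python3 - <<'E'
from h import *
w=cams.get_image("wrist");s=cams.get_image("scene")
C=np.array([.4955,-.0135]);X=np.array([.137,.9906]);Y=np.array([-X[1],X[0]])
loc=lambda p:np.round([(p[:2]-C)@X,(p[:2]-C)@Y,p[2]],4)
P=[]
for a,b in(((292.5,210),(401.1,198.4)),((359,210),(426.2,199.8))):
    p,e=tri(w,a,s,b);q=plane(w,a,.123);P.append(q);print(loc(p),e,loc(q))
m=np.mean(P,0);o=env.observe();R=np.array(o["tool_rot"]);print(m,R.T@(m-o["position"]),loc(o["position"]))
# lid centre
m=cv2.inRange(hsv(w),(45,90,30),(85,255,255));c=biggest(cv2.morphologyEx(m,cv2.MORPH_CLOSE,np.ones((9,9))));u=cv2.fitEllipse(cv2.convexHull(c))[0]
m=cv2.inRange(hsv(s),(45,90,30),(85,255,255));m[:,:300]=0;m[:,345:]=0;c=biggest(cv2.morphologyEx(m,cv2.MORPH_CLOSE,np.ones((9,9))));v=cv2.fitEllipse(cv2.convexHull(c))[0]
p,e=tri(w,u,s,v);print("lid",u,v,loc(p),e)
E
```

```text
[-0.0536 -0.0013  0.1209] 0.0015691932765021235 [-0.0531 -0.0022  0.123 ]
[-0.1058 -0.0025  0.1242] 0.0010521058355540305 [-0.1055 -0.0022  0.123 ]
[ 0.48679947 -0.09234183  0.123     ] [0.00219422 0.00204161 0.08030831] [-0.0773  0.      0.2033]
lid (128.50289916992188, 199.65794372558594) (332.8050537109375, 200.22438049316406) [ 0.0929 -0.0007  0.0938] 0.003640241498132746
```

Scaled: 0.04 m is 0.8, 0.03 m is 0.6.

```bash
python3 nudge.py '0.04 0.04 0 0 0.085
0 0 0.6 0 0.085
0 0 0.8 0 0.085
0 0 0.6 0 0.085
0 0 0.3 0 0.085
0 0 0 0 0.085' 20
python3 nudge.py '0 0 0 0 0.070
0 0 0 0 0.065
0 0 0 0 0.065
0 0 0 0 0.06
0 0 0 0 0.06
0 0 0 0 0.06' 20 | egrep 'pos|ft|gr'
python3 nudge.py '0 0 0 0 0.052
0 0 0 0 0.048
0 0 0 0 0.045
0 0 0 0 0.045
0 0 0 0 0.045' 20 | egrep 'pos|ft|gr'
```

```text
time_s: 12.55
position: [0.4859, -0.0921, 0.0866]
tool_rot: [[0.991, -0.137, -0.004], [-0.137, -0.991, 0.002], [-0.004, -0.001, -1.0]]
ft_force: [-0.4, 1.0, 0.2]
grip_width: 0.085
gripper_force: 0.0
position: [0.4876, -0.0932, 0.0897]
ft_force: [-1.1, -4.8, 5.0]
grip_width: 0.0602
gripper_force: 2.9
position: [0.4878, -0.0933, 0.0901]
ft_force: [-1.2, -4.7, 9.3]
grip_width: 0.0455
gripper_force: 12.1
```

```bash
cat > jaw.py <<'E'
from h import *
C=np.array([.4955,-.0135]);X=np.array([.137,.9906]);Y=np.array([-X[1],X[0]])
s=cams.get_image("scene");E=np.array(s["extrinsics"]);K=np.array(s["K"])
xs=np.arange(-.04,.075,.002)
def prof(y,z):
    P=np.c_[C+xs[:,None]*X+y*Y,np.full(len(xs),z)]
    q=(E[:3,:3]@P.T+E[:3,3:4]);uv=(K@q/q[2])[:2].astype(np.float32)
    g=s["pixels"].mean(2).astype(np.float32)
    return cv2.remap(g,uv[0][None],uv[1][None],cv2.INTER_LINEAR)[0].astype(int)
for z in(.035,.048): print(z," ".join(f"{int(x*1000)}:{v}" for x,v in zip(xs+1e-6,prof(.02,z))))
o=env.observe();print(o["time_s"],o["grip_width"],o["gripper_force"],o["ft_force"])
E
python3 jaw.py
```

```text
0.035 -39:31 -37:31 -35:37 -33:64 -31:109 -29:115 -27:115 -25:115 -23:115 -21:114 -19:114 -17:115 -15:115 -13:115 -11:115 -9:115 -7:114 -5:114 -3:115 -1:115 0:115 2:115 4:103 6:62 8:35 10:32 12:31 14:31 16:31 18:68 20:110 22:115 24:115 26:116 28:116 30:115 32:73 34:32 36:14 38:14 40:39 42:107 44:115 46:116 48:116 50:116 52:116 54:115 56:116 58:117 60:125 62:179 64:170 66:119 68:81 70:70 72:74 74:88
0.048 -39:30 -37:31 -35:29 -33:50 -31:80 -29:84 -27:90 -25:92 -23:93 -21:94 -19:94 -17:90 -15:85 -13:82 -11:85 -9:91 -7:92 -5:95 -3:96 -1:95 0:110 2:136 4:128 6:82 8:43 10:32 12:32 14:32 16:31 18:103 20:138 22:147 24:151 26:153 28:150 30:139 32:97 34:34 36:12 38:11 40:55 42:100 44:116 46:117 48:117 50:117 52:117 54:124 56:178 58:204 60:194 62:149 64:91 66:69 68:72 70:92 72:99 74:103
13.7 0.045174921774299166 12.070816308259964 [-0.80093699 -4.37922639 10.59216853]
```

```bash
python3 nudge.py '0 0 0 0 0.06
0 0 0 0 0.078
0 0 0 0 0.078
0 0 0 0 0.078
0 0 0 0 0.078
0 0 0 0 0.078
0 0 0 0 0.066
0 0 0 0 0.062
0 0 0 0 0.058
0 0 0 0 0.056' 20 | egrep 'pos|ft|gr'
python3 nudge.py '0 0 0 0 0.054
0 0 0 0 0.053
0 0 0 0 0.053' 20 | egrep 'pos|ft|gr'; python3 jaw.py
```

```text
position: [0.4869, -0.0928, 0.0889]
ft_force: [-1.5, -2.9, 5.2]
grip_width: 0.0563
gripper_force: 3.9
position: [0.487, -0.0928, 0.0889]
ft_force: [-1.2, -1.7, 5.8]
grip_width: 0.0527
gripper_force: 3.4
0.035 -39:31 -37:32 -35:36 -33:60 -31:109 -29:115 -27:115 -25:115 -23:115 -21:115 -19:115 -17:115 -15:115 -13:115 -11:115 -9:115 -7:115 -5:115 -3:115 -1:115 0:115 2:115 4:114 6:114 8:114 10:96 12:53 14:35 16:31 18:31 20:30 22:45 24:107 26:115 28:115 30:115 32:115 34:115 36:92 38:46 40:16 42:11 44:10 46:89 48:113 50:115 52:115 54:116 56:116 58:117 60:125 62:178 64:173 66:127 68:85 70:68 72:75 74:84
0.048 -39:31 -37:31 -35:30 -33:49 -31:76 -29:84 -27:91 -25:92 -23:94 -21:94 -19:94 -17:89 -15:85 -13:82 -11:84 -9:91 -7:92 -5:97 -3:96 -1:96 0:88 2:83 4:100 6:130 8:152 10:126 12:56 14:32 16:32 18:32 20:31 22:59 24:113 26:147 28:149 30:147 32:140 34:138 36:145 38:71 40:25 42:12 44:22 46:64 48:111 50:117 52:117 54:124 56:178 58:204 60:197 62:155 64:97 66:69 68:73 70:92 72:101 74:104
15.05 0.05313730863548679 3.264411874115467 [-1.20929968 -2.01206043  4.35891621]
```

```bash
python3 nudge.py '0 0 0 0 0.050
0 0 0 0 0.048
0 0 0 0 0.046
0 0 0 0 0.045
0 0 0 0 0.045' 20 | egrep 'pos|ft|gr'; python3 jaw.py
python3 nudge.py '0 0 0 0 0.06
0 0 0 0 0.078
0 0 0 0 0.078
0 0 0 0 0.078
0 0 0 0 0.078
0 0 0 0 0.078
0 0 0 0 0.068
0 0 0 0 0.065
0 0 0 0 0.062
0 0 0 0 0.060' 20 | egrep 'pos|ft|gr'; python3 nudge.py '0 0 0 0 0.058
0 0 0 0 0.058
0 0 0 0 0.058' | egrep gr; python3 jaw.py
```

```text
position: [0.4873, -0.0928, 0.0893]
ft_force: [-1.5, -1.1, 8.0]
grip_width: 0.0455
gripper_force: 9.6
0.035 -39:32 -37:32 -35:36 -33:60 -31:109 -29:116 -27:115 -25:115 -23:114 -21:115 -19:115 -17:115 -15:115 -13:115 -11:115 -9:115 -7:115 -5:115 -3:114 -1:114 0:115 2:115 4:115 6:114 8:115 10:115 12:114 14:114 16:110 18:78 20:41 22:31 24:31 26:30 28:31 30:74 32:104 34:114 36:115 38:116 40:116 42:113 44:90 46:40 48:16 50:10 52:40 54:89 56:112 58:117 60:125 62:179 64:173 66:127 68:85 70:68 72:75 74:84
0.048 -39:31 -37:31 -35:30 -33:49 -31:76 -29:84 -27:91 -25:92 -23:94 -21:95 -19:94 -17:89 -15:85 -13:82 -11:84 -9:90 -7:92 -5:96 -3:97 -1:95 0:89 2:83 4:87 6:91 8:91 10:98 12:115 14:146 16:144 18:78 20:43 22:32 24:31 26:32 28:41 30:76 32:126 34:136 36:146 38:149 40:151 42:154 44:109 46:45 48:15 50:13 52:26 54:101 56:116 58:125 60:159 62:150 64:97 66:68 68:73 70:93 72:100 74:103
15.6 0.04516253208210139 9.614475667476654 [-0.89698337 -1.51110481  8.83783834]
position: [0.4867, -0.0927, 0.0885]
ft_force: [-0.3, -2.2, 1.5]
grip_width: 0.0602
gripper_force: 3.3
grip_width: 0.0583
gripper_force:
[... 171 characters left out ...]
15 4:114 6:115 8:115 10:114 12:115 14:115 16:101 18:68 20:39 22:31 24:30 26:31 28:30 30:90 32:113 34:115 36:115 38:115 40:116 42:113 44:70 46:28 48:14 50:11 52:45 54:100 56:114 58:116 60:124 62:179 64:173 66:127 68:85 70:68 72:76 74:84
0.048 -39:31 -37:31 -35:30 -33:48 -31:75 -29:84 -27:90 -25:92 -23:93 -21:95 -19:94 -17:89 -15:85 -13:82 -11:84 -9:91 -7:92 -5:95 -3:96 -1:95 0:89 2:83 4:86 6:91 8:92 10:99 12:117 14:146 16:144 18:79 20:43 22:33 24:32 26:32 28:41 30:75 32:127 34:136 36:152 38:152 40:151 42:153 44:105 46:41 48:14 50:14 52:32 54:101 56:116 58:125 60:159 62:150 64:96 66:68 68:73 70:93 72:101 74:104
16.95 0.058219284185924175 2.9319055192172527 [-0.68952657 -3.84607655  4.59032604]
```

```bash
for i in 0; do python3 nudge.py '0 0 0 0 0.055
0 0 0 0 0.055
0 0 0 0 0.055' | egrep gr
python3 nudge.py '0 0 0 0 0.052
0 0 0 0 0.052
0 0 0 0 0.052' | egrep gr
python3 nudge.py '0 0 0 0 0.050
0 0 0 0 0.050
0 0 0 0 0.050' | egrep gr
python3 nudge.py '0 0 0 0 0.048
0 0 0 0 0.048
0 0 0 0 0.048' | egrep gr; done; python3 jaw.py
```

```text
grip_width: 0.0552
gripper_force: 3.1
grip_width: 0.0523
gripper_force: 3.2
grip_width: 0.0499
gripper_force: 3.4
grip_width: 0.0479
gripper_force: 6.1
0.035 -39:31 -37:31 -35:36 -33:59 -31:109 -29:115 -27:115 -25:115 -23:114 -21:114 -19:115 -17:115 -15:115 -13:115 -11:114 -9:115 -7:115 -5:115 -3:114 -1:115 0:115 2:115 4:114 6:114 8:115 10:115 12:115 14:114 16:115 18:115 20:115 22:114 24:114 26:115 28:59 30:36 32:31 34:31 36:31 38:45 40:89 42:112 44:115 46:116 48:115 50:115 52:100 54:60 56:22 58:11 60:10 62:63 64:93 66:95 68:79 70:69 72:76 74:85
0.048 -39:31 -37:31 -35:30 -33:49 -31:76 -29:85 -27:91 -25:92 -23:94 -21:94 -19:94 -17:90 -15:85 -13:82 -11:85 -9:90 -7:91 -5:95 -3:96 -1:94 0:88 2:83 4:87 6:91 8:92 10:95 12:95 14:95 16:95 18:87 20:91 22:126 24:149 26:117 28:59 30:34 32:31 34:32 36:33 38:45 40:111 42:149 44:150 46:147 48:144 50:139 52:138 54:68 56:24 58:12 60:22 62:49 64:70 66:66 68:73 70:93 72:100 74:103
18.2 0.0482115420719026 6.066101565957069 [-1.44345228 -3.96132529  7.0456619 ]
```

```bash
python3 nudge.py '0 0 0 0 0.047
0 0 0 0 0.047
0 0 0 0 0.047' | egrep gr
python3 nudge.py '0 0 0 0 0.046
0 0 0 0 0.046
0 0 0 0 0.046' | egrep gr
python3 nudge.py '0 0 0 0 0.045
0 0 0 0 0.045
0 0 0 0 0.045' | egrep gr; python3 jaw.py
```

```text
grip_width: 0.0473
gripper_force: 7.0
grip_width: 0.0459
gripper_force: 7.9
grip_width: 0.0452
gripper_force: 10.0
0.035 -39:31 -37:31 -35:36 -33:60 -31:109 -29:116 -27:116 -25:115 -23:115 -21:115 -19:115 -17:115 -15:115 -13:115 -11:115 -9:115 -7:115 -5:115 -3:115 -1:115 0:115 2:115 4:115 6:115 8:115 10:115 12:115 14:115 16:114 18:114 20:114 22:114 24:115 26:115 28:114 30:63 32:38 34:32 36:31 38:31 40:41 42:84 44:110 46:115 48:116 50:116 52:104 54:71 56:26 58:11 60:11 62:44 64:86 66:93 68:79 70:69 72:76 74:85
0.048 -39:31 -37:31 -35:30 -33:49 -31:76 -29:84 -27:90 -25:92 -23:94 -21:95 -19:94 -17:89 -15:85 -13:82 -11:84 -9:90 -7:92 -5:96 -3:95 -1:94 0:88 2:83 4:87 6:92 8:92 10:95 12:95 14:95 16:95 18:87 20:83 22:120 24:148 26:155 28:131 30:78 32:39 34:32 36:32 38:32 40:44 42:105 44:141 46:146 48:144 50:139 52:140 54:96 56:38 58:15 60:10 62:28 64:57 66:64 68:73 70:92 72:100 74:104
19.15 0.04538288888022764 10.023014098405838 [-2.76737277 -3.11959274 10.51420187]
```

```bash
python3 nudge.py '0 0 0 0 0.06
0 0 0 0 0.078
0 0 0 0 0.078
0 0 0 0 0.078
0 0 0 0 0.078
0 0 0 0 0.078
0 0 0 0 0.078
0 0 0 0 0.068
0 0 0 0 0.066
0 0 0 0 0.064' 20 | egrep 'pos|gr'; python3 jaw.py
python3 nudge.py '0 0 0 0 0.062
0 0 0 0 0.062
0 0 0 0 0.062' | egrep gr
python3 nudge.py '0 0 0 0 0.061
0 0 0 0 0.061
0 0 0 0 0.061' | egrep gr
python3 nudge.py '0 0 0 0 0.060
0 0 0 0 0.060
0 0 0 0 0.060' | egrep gr
python3 nudge.py '0 0 0 0 0.059
0 0 0 0 0.059
0 0 0 0 0.059' | egrep gr
python3 nudge.py '0 0 0 0 0.058
0 0 0 0 0.058
0 0 0 0 0.058' | egrep gr;  python3 jaw.py
```

```text
position: [0.4866, -0.0924, 0.0883]
grip_width: 0.0639
gripper_force: 0.1
0.035 -39:31 -37:32 -35:37 -33:60 -31:108 -29:115 -27:115 -25:116 -23:115 -21:115 -19:115 -17:115 -15:115 -13:115 -11:115 -9:114 -7:114 -5:114 -3:115 -1:115 0:115 2:115 4:115 6:115 8:115 10:115 12:115 14:114 16:114 18:115 20:115 22:115 24:109 26:61 28:38 30:32 32:31 34:31 36:40 38:70 40:110 42:115 44:115 46:115 48:115 50:110 52:74 54:27 56:12 58:15 60:49 62:97 64:105 66:96 68:79 70:69 72:76 74:84
0.048 -39:31 -37:31 -35:30 -33:49 -31:76 -29:85 -27:91 -25:92 -23:94 -21:94 -19:94 -17:89 -15:85 -13:82 -11:84 -9:90 -7:91 -5:95 -3:96 -1:95 0:89 2:83 4:86 6:91 8:91 10:95 12:96 14:96 16:95 18:87 20:129 22:147 24:134 26:88 28:43 30:32 32:32 34:31 36:31 38:112 40:144 42:153 44:150 46:147 48:144 50:134 52:106 54:42 56:16 58:11 60:49 62:80 64:75 66:66 68:73 70:93 72:100 74:104
20.2 0.06374140086651231 0.05072469706647098 [ 0.02475658 -0.99533767  0.69614546]
grip_width: 0.0622
gripper_force: 2.6
grip_width: 0.0609
gripper_force: 2.8
grip_width: 0.0604
gripper_force: 3.2
grip_width: 0.0591
gripper_force: 3.9
grip_width: 0.
[... 180 characters left out ...]
0:115 2:115 4:115 6:115 8:115 10:115 12:115 14:114 16:114 18:115 20:115 22:114 24:115 26:115 28:114 30:63 32:37 34:31 36:31 38:31 40:40 42:85 44:110 46:115 48:116 50:116 52:104 54:70 56:26 58:11 60:10 62:43 64:86 66:94 68:79 70:68 72:75 74:85
0.048 -39:30 -37:31 -35:30 -33:48 -31:76 -29:84 -27:90 -25:92 -23:93 -21:94 -19:94 -17:89 -15:85 -13:82 -11:84 -9:90 -7:91 -5:95 -3:95 -1:94 0:88 2:84 4:87 6:91 8:91 10:94 12:95 14:95 16:95 18:86 20:83 22:121 24:149 26:155 28:131 30:78 32:39 34:32 36:32 38:32 40:45 42:105 44:142 46:147 48:144 50:138 52:140 54:95 56:38 58:15 60:11 62:28 64:57 66:64 68:73 70:92 72:100 74:104
21.75 0.05823275885969353 4.935161657631397 [-2.26308689 -5.4356422   6.61789322]
```

```bash
python3 nudge.py '0 0 0 0 0.057
0 0 0 0 0.056
0 0 0 0 0.056
0 0 0 0 0.056' | egrep gr
python3 nudge.py '0 0 0 0 0.055
0 0 0 0 0.0545
0 0 0 0 0.0545
0 0 0 0 0.0545' | egrep gr
python3 jaw.py
```

```text
grip_width: 0.0564
gripper_force: 9.3
grip_width: 0.0545
gripper_force: 10.9
0.035 -39:32 -37:32 -35:36 -33:60 -31:109 -29:115 -27:115 -25:115 -23:114 -21:115 -19:115 -17:115 -15:115 -13:115 -11:115 -9:114 -7:115 -5:115 -3:115 -1:115 0:115 2:115 4:115 6:114 8:115 10:115 12:115 14:115 16:115 18:115 20:115 22:115 24:115 26:115 28:116 30:115 32:78 34:45 36:32 38:31 40:31 42:33 44:61 46:102 48:114 50:115 52:110 54:81 56:29 58:11 60:11 62:27 64:78 66:92 68:78 70:68 72:75 74:83
0.048 -39:31 -37:31 -35:30 -33:49 -31:76 -29:84 -27:90 -25:91 -23:94 -21:95 -19:94 -17:90 -15:85 -13:82 -11:84 -9:90 -7:91 -5:95 -3:95 -1:94 0:89 2:84 4:87 6:92 8:92 10:95 12:96 14:95 16:95 18:87 20:83 22:111 24:141 26:154 28:154 30:141 32:98 34:45 36:32 38:32 40:32 42:31 44:80 46:136 48:143 50:139 52:140 54:117 56:53 58:20 60:11 62:27 64:53 66:65 68:72 70:92 72:102 74:107
22.6 0.05471520420609493 10.875509977340698 [-3.52411159 -5.1403181  12.62778233]
```

```bash
python3 nudge.py '0 0 0 0 0.054
0 0 0 0 0.0535
0 0 0 0 0.0530
0 0 0 0 0.0530
0 0 0 0 0.0530' | egrep gr
python3 jaw.py
```

```text
grip_width: 0.0533
gripper_force: 12.4
0.035 -39:30 -37:31 -35:36 -33:59 -31:109 -29:115 -27:115 -25:115 -23:115 -21:115 -19:115 -17:115 -15:115 -13:115 -11:115 -9:115 -7:115 -5:114 -3:114 -1:115 0:115 2:114 4:115 6:115 8:115 10:114 12:115 14:114 16:114 18:114 20:114 22:115 24:115 26:115 28:115 30:115 32:100 34:66 36:38 38:31 40:31 42:31 44:31 46:93 48:112 50:115 52:115 54:91 56:35 58:11 60:11 62:26 64:77 66:92 68:78 70:68 72:75 74:83
0.048 -39:31 -37:31 -35:30 -33:49 -31:76 -29:85 -27:91 -25:92 -23:94 -21:94 -19:94 -17:90 -15:85 -13:82 -11:84 -9:90 -7:92 -5:96 -3:96 -1:94 0:87 2:83 4:87 6:91 8:91 10:95 12:96 14:96 16:95 18:87 20:83 22:112 24:141 26:154 28:153 30:150 32:133 34:71 36:37 38:32 40:31 42:32 44:53 46:96 48:135 50:141 52:164 54:127 56:56 58:20 60:11 62:29 64:55 66:65 68:72 70:91 72:102 74:108
23.15 0.05312297246813851 12.373125851154327 [-5.29362509 -4.3044057  15.21376533]
```

```bash
python3 nudge.py '0 0 0 0 0.0525
0 0 0 0 0.0522
0 0 0 0 0.0522
0 0 0 0 0.0522
0 0 0 0 0.0522' | egrep 'gr|ft|pos'
python3 jaw.py
python3 - <<'E'
from h import *
s=cams.get_image("scene")
cv2.imwrite("pics/fin.png",cv2.resize(s["pixels"][180:250,290:430,::-1],None,fx=5.7,fy=5.7,interpolation=2))
E
```

```text
position: [0.4871, -0.0929, 0.0897]
ft_force: [-5.2, -4.3, 17.9]
grip_width: 0.0529
gripper_force: 13.2
0.035 -39:32 -37:32 -35:36 -33:59 -31:109 -29:115 -27:116 -25:115 -23:115 -21:114 -19:114 -17:115 -15:115 -13:115 -11:115 -9:114 -7:115 -5:115 -3:114 -1:114 0:115 2:115 4:115 6:115 8:115 10:115 12:115 14:115 16:115 18:115 20:115 22:114 24:115 26:115 28:115 30:115 32:114 34:80 36:43 38:31 40:31 42:30 44:30 46:73 48:103 50:114 52:115 54:93 56:37 58:11 60:10 62:26 64:77 66:91 68:81 70:72 72:76 74:83
0.048 -39:31 -37:30 -35:30 -33:49 -31:76 -29:84 -27:91 -25:92 -23:94 -21:95 -19:94 -17:90 -15:85 -13:82 -11:84 -9:90 -7:91 -5:95 -3:96 -1:94 0:88 2:83 4:87 6:91 8:92 10:95 12:96 14:95 16:95 18:87 20:82 22:112 24:141 26:154 28:153 30:150 32:137 34:92 36:44 38:33 40:32 42:32 44:31 46:69 48:132 50:141 52:164 54:127 56:55 58:20 60:12 62:31 64:56 66:65 68:73 70:90 72:102 74:108
23.7 0.05260443271864223 13.179082721471786 [-5.62210805 -5.05634231 17.53875204]
```

View pics/fin.png

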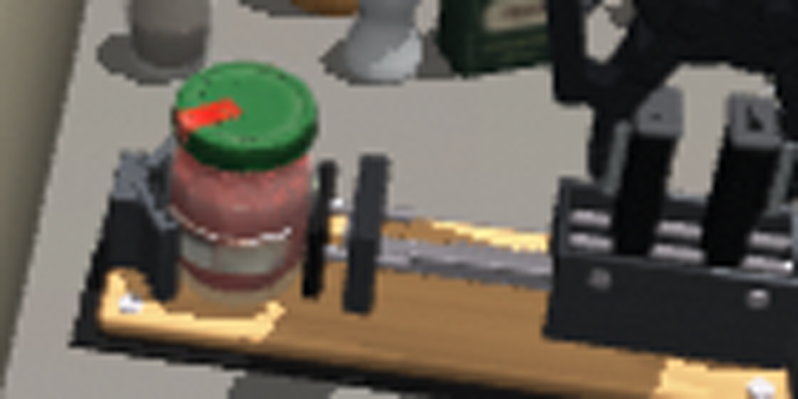

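The jar is upright in the V, with the pad against it at (320,230) and visibly about halfway in. The grip force of 13 N matches that. I check it stays steady, then hand in.

```bash
python3 nudge.py '0 0 0 0 0.0522
0 0 0 0 0.0522
0 0 0 0 0.0522
0 0 0 0 0.0522
0 0 0 0 0.0522
0 0 0 0 0.0522' | egrep 'gr|ft|pos' && python3 -c "
from rig import env, cams, close_job
print(close_job())"
```

```text
position: [0.4871, -0.0928, 0.0897]
ft_force: [-5.5, -3.9, 16.7]
grip_width: 0.0527
gripper_force: 13.2
the job is handed in; nothing more can be done
None
```

The jar is clamped upright, fully home in the V, with the spring pad pressed in roughly halfway (about 6 of 14 mm by camera and grip force) and the gripper still squeezing the grips at 13 N; I handed the job in at about 24 s and have not seen the verdict.

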